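# Roll the brass lamp rods over the light box and throw out the bent one

## Task

One of the three brass rods lying along the near rim of the light box is bent. Roll each one away from the robot over the glass with fingertips pressed lightly on top, and feel which one rocks: put that one in the white tub and leave the two straight ones on the far half of the glass, rolled there and never lifted. Press only lightly, so that a bent rod can lift your fingers, and leave the other things on the bench alone.

Things in the scene. Friction and masses are not known exactly. Their poses are not given: they have to be found in the camera images.
- rod_1_mid (a point): Middle of a brass rod, on its axis: 12 mm diameter, 110 mm long, 0.085 to 0.13 kg, lying along its own y. One of three: two are straight, one is bowed about 3 mm sideways in a smooth curve, hard to tell by eye. It starts on the glass beside the near rim, 2 to 6 mm from it. Let go before a quarter turn, the bowed one rocks back; past it, it tips on to the half turn, 19 mm on.
- rod_2_mid (a point): Middle of a brass rod, on its axis: 12 mm diameter, 110 mm long, 0.085 to 0.13 kg, lying along its own y. One of three: two are straight, one is bowed about 3 mm sideways in a smooth curve, hard to tell by eye. It starts on the glass beside the near rim, 2 to 6 mm from it. Let go before a quarter turn, the bowed one rocks back; past it, it tips on to the half turn, 19 mm on.
- rod_3_mid (a point): Middle of a brass rod, on its axis: 12 mm diameter, 110 mm long, 0.085 to 0.13 kg, lying along its own y. One of three: two are straight, one is bowed about 3 mm sideways in a smooth curve, hard to tell by eye. It starts on the glass beside the near rim, 2 to 6 mm from it. Let go before a quarter turn, the bowed one rocks back; past it, it tips on to the half turn, 19 mm on.
- lightbox: Low light box, fixed: aluminium frame 190 mm (its x, away from the robot) by 450 mm (its y), origin at the centre of its underside, on the bench. The rim of the frame is 15 mm wide all round and stands 8 mm above the glass inside it.
- glass (a point): Centre of the glass top of the light box, on its surface, 45 mm above the bench (axes of the light box). The glass measures 160 mm (x) by 420 mm (y). It rests on rubber seals and gives about 1 mm for every 8 N. Press lightly: a rod, its own weight included, may bear on it with at most 10 N, the fingers with at most 15 N.
- near_rim (a point): Middle of the near rim, where its inner face meets the glass (axes of the light box). The rim keeps a finger from getting behind a rod until the rod has been rolled away. Rolled away from here, the bowed rod's middle first climbs about 3 mm in a quarter turn, which is felt on top of it, and then comes down; a straight rod keeps its height.
- far_rim (a point): Middle of the far rim, where its inner face meets the glass (axes of the light box). A rod against this rim has its axis 6 mm nearer the robot.
- tub: white plastic scrap tub, fixed, open on top: 140 mm (its x) by 170 mm (its y) by 40 mm high, walls and floor 4 mm, origin at the centre of its underside, on the bench; it stands to the left or to the right of the light box. A flake of amber glass lies in a corner of it.
- foil_rack: blue slotted rack with rolls of copper foil, fixed, 100 by 160 mm, 79 mm high, origin at the centre of its underside; it stands on the other side of the light box. Bystander.
- pliers: running pliers with green grips, 200 mm, 23 mm high, lying beyond the light box, origin under the pivot. Bystander.
- channel: U-shaped metal channel, 260 by 12 by 11 mm, lying beyond the light box, origin under its middle. Bystander.
- marker: blue marker, 145 mm, 14 mm high, lying between robot and light box, origin under its middle. Bystander.
- offcut: amber glass offcut, 70 by 50 by 5 mm, between robot and light box, origin under its centre. Bystander.
- cutter: glass cutter with wooden grip, 140 mm, 16 mm high, beyond the light box, origin under its middle. Bystander.
- shard: flake of amber glass, 28 by 22 by 4 mm, lying in a corner of the tub, origin under its centre. May be touched.
Things that resemble listed ones, but are neither listed nor needed, are in the scene too. Leave any green or pink look-alike of the part that bears rod_1_mid alone.

How it is judged:
By the outcome, as a careful person would: the job done as asked, in the order asked, and still so for the second after the job is handed in, with the robot touching nothing.
It also fails if it takes over 72 s, if anything falls off the work surface, if the arm or the gripper's body presses on something with over 40 N, if the wrist force passes 120 N, or if a joint passes its speed limit or range.

## Robot

A 7-joint arm with a two-finger parallel gripper is mounted at the origin on the work surface. World frame = base frame: x ahead of the robot, y to its left, z up, the work surface at z = 0. Lengths are in m, angles in rad, forces in N, time in s.
With the tool pointing down it reaches from about 0.425 to 0.925 m from the base axis. Payload 6.8 kg.
Tool frame: the origin (TCP) lies midway between the tips of the shut fingers; the grasp point (between the pads) lies 19 mm behind it; z points along the fingers, y is the direction in which the jaws open and shut (so a half turn about z gives the same grasp; the last joint's range is limited). The gripper opens to 85 mm and grips with 20 to 120 N. Pads are 22 mm wide; open, the fingers measure 114 mm over their backs; the gripper's body (76 mm by 85 mm) begins 54 mm behind the grasp point. The pads swing forward as they close: fully open they stand 13 mm farther back than shut.
Start: joints at [-1.292, 0.477, 0.022, 1.555, -0.011, 1.109, -0.083], TCP at [0.255, 0.625, 0.197] pointing down, gripper open.
Joint ranges: [-2.96, 2.96], [-0.34, 2.1], [-1.41, 1.46], [0.24, 2.44], [-1.37, 4.51], [0.17, 1.92], [-2.96, 2.96]. Speed limits (rad/s): [2.39, 2.39, 3.14, 3.14, 3.14, 3.14, 3.14].

## Interface

Orientations are given as a unit quaternion [w, x, y, z].
In Python, from rig import env gives the robot as it stands. The module is installed in compiled form; this text tells all that it offers. Calls block until the motion is done:
- env.goto(position, orientation): joint-space move of the TCP to a pose.
- env.line_to(position, rotation=None, v=0.15, f_stop=None): straight line of the TCP; rotation=None keeps the orientation; v is the mean speed in m/s. With f_stop (N) it stops when the force on the tool has changed by that much, and returns True; else False.
- env.goto_joints(angles): joint-space move.
- env.open_gripper() and env.grasp(squeeze=None): open the fingers fully, or close them until they stop; squeeze is the grip in N (None keeps the last).
- env.pause(seconds).
- env.solve_ik(position, orientation): joint angles nearest the present ones, or None.
- env.get_state(): the state.
- env.camera(name): name is "scene" or "top" or "wrist"; returns the picture (384x512x3 uint8, red, green, blue); there is no depth.
- env.calibration(name): a dict with "vfov" (degrees; the focal length in pixels is half the picture's height over the tangent of half this angle, whatever the lens; pixels are square), "cx", "cy" (the principal point, pixels), "view" (4x4, takes a point from world to camera coordinates); the wrist camera has in their place "tool_from_camera" (4x4, takes a point from camera to tool coordinates, whose origin is the TCP and whose axes are the flange's). Camera axes: x right, y up, looking along -z (the intrinsics and any distortion apply to the point x, -y, -z); pixel columns grow to the right and rows downward; lengths in m; the calibration is good to about 2 mm. A picture is of the moment at which its call begins: read the wrist's pose just before it. calibration takes no time and is no camera call.
A pose or a line that the arm cannot do raises env.MotionError and nothing moves.
- env.job_done(): hands the job in, once; it reports no verdict.
The state is a dict: "time": time; "q": joint angles; "qd": joint speeds; "tau": joint torques, N m; "tool_pos": TCP position; "tcp_rot": TCP orientation; "wrist_force": force on the tool from outside, world axes, zero at the start; "torque": the same for the moment, N m; "finger_gap": finger opening in m.
Only numpy, scipy, OpenCV 4.12 (cv2) and the standard library are available. Lean on these libraries where they do the work, as an engineer would, in place of code of your own. Each camera call takes 0.05 s, during which the arm holds its last target.

## Working session

There is one attempt and no reset: what is moved stays moved. The work goes in short steps, each a Python script; the robot and the scene stay as the last script left them, time stands still between calls to the robot, and variables do not carry over. Pictures are saved under pics/ and viewed, and the job is handed in when it is done.

```bash
ls; mkdir -p pics; python3 - <<'E'
from rig import env
import cv2
s=env.get_state(); print(s)
for n in("scene","top","wrist"):
    im=env.camera(n); cv2.imwrite(f"pics/{n}0.png",im[:,:,::-1]); print(n,env.calibration(n))
E
```

```text
pics
{'time': 0.0, 'q': array([-1.2921118 ,  0.47780729,  0.02235207,  1.55643781, -0.01148852,
        1.10928938, -0.08310986]), 'qd': array([-0.00010464,  0.0001198 , -0.00122736, -0.00065043,  0.0003321 ,
        0.00083544, -0.00120633]), 'tau': array([-4.34824406e-04, -5.96441281e+01,  1.60762802e+00, -2.81194550e+01,
        1.24472310e-02,  9.34324897e-03, -5.41729168e-07]), 'tool_pos': array([0.25440347, 0.62452763, 0.19592696]), 'tcp_rot': array([-9.96569997e-05,  1.92185975e-01,  9.81358104e-01, -9.01216312e-04]), 'wrist_force': array([ 0.70665249,  0.21502053, -0.03736237]), 'torque': array([ 4.25864652e-05, -4.14902377e-04,  6.07875788e-02]), 'finger_gap': 0.08577599700717288}
scene {'vfov': 50.00898672743216, 'cx': 255.94354569314518, 'cy': 192.76817957949015, 'view': array([[ 3.17429307e-01,  9.48281927e-01,  1.51610683e-04,
        -2.02570792e-01],
       [-7.93552519e-01,  2.65547419e-01,  5.47502482e-01,
         4.13667060e-01],
       [ 5.19146449e-01, -1.73913644e-01,  8.36804045e-01,
        -1.49260527e+00],
       [ 0.00000000e+00,  0.00000000e+00,  0.00000000e+00,
         1.00000000e+00]])}
top {'vfov': 51.014348343847985, 'cx': 250.68789080292646, 'cy': 193.51057487804331, 'view': array([[-0.00467323, -0.99922667, -0.03904118,  0.05691828],
       [ 0.99222602, -0.00948873,  0.1240866 , -0.5663294 ],
       [-0.12436109, -0.03815779,  0.99150305, -0.99788899],
       [ 0.        ,  0.        ,  0.        ,  1.        ]])}
wrist {'vfov': 69.99928165853277, 'cx': 251.6642026927893, 'cy': 188.72261193965042, 'tool_from_camera': array([[ 1.22032609e-03,  9.46828506e-01,  3.21736368e-01,
         8.22088875e-02],
       [ 9.99999157e-01, -1.01281444e-03, -8.12352900e-04,
        -2.18848438e-05],
       [-4.43299643e-04,  3.21737088e-01, -9.46828944e-01,
        -1.77330132e-01],
       [ 0.00000000e+00,  0.00000000e+00,  0.00000000e+00,
         1.00000000e+00]])}
```

View pics/top0.png

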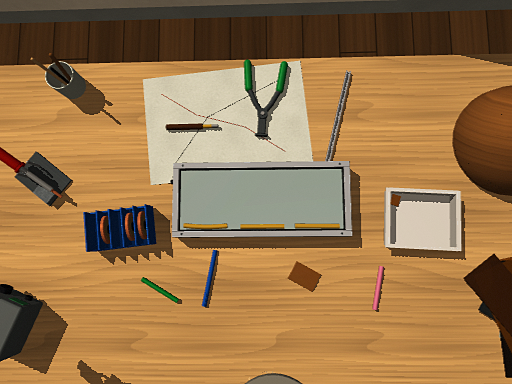

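View pics/scene0.png

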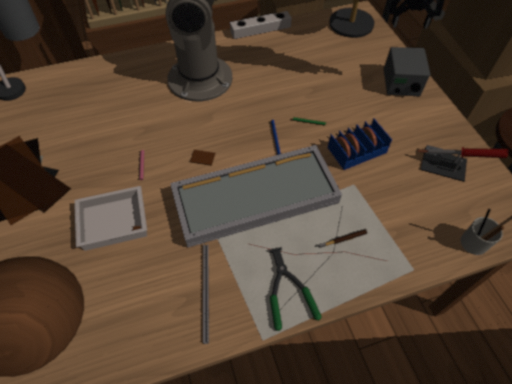

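The top view shows the light box at (174–352, 161–237), with rods at about (206,226), (262,226) and (320,225). The tub is at (423,219) and the rack at (120,229). The green (161,290) and pink (378,288) sticks are look-alikes that I'll leave alone. Next I'll enlarge and measure.

```bash
cat > h.py <<'E'
from rig import env
import numpy as np, cv2
from scipy.spatial.transform import Rotation as R
def ray(name,uv,st=None):
    c=env.calibration(name); uv=np.atleast_2d(np.array(uv,float))
    f=192/np.tan(np.radians(c["vfov"])/2)
    d=np.c_[(uv[:,0]-c["cx"])/f,-(uv[:,1]-c["cy"])/f,-np.ones(len(uv))]
    if name=="wrist":
        q=st["tcp_rot"]; T=np.eye(4);T[:3,:3]=R.from_quat([q[1],q[2],q[3],q[0]]).as_matrix();T[:3,3]=st["tool_pos"]
        M=T@c["tool_from_camera"]
    else: M=np.linalg.inv(c["view"])
    return M[:3,3],d@M[:3,:3].T
def onz(name,uv,z,st=None):
    o,d=ray(name,uv,st); return o+d*((z-o[2])/d[:,2])[:,None]
def proj(name,P):
    c=env.calibration(name);P=np.atleast_2d(P);f=192/np.tan(np.radians(c["vfov"])/2)
    p=P@c["view"][:3,:3].T+c["view"][:3,3]
    return np.c_[c["cx"]+f*p[:,0]/-p[:,2],c["cy"]-f*p[:,1]/-p[:,2]]
E
python3 - <<'E'
from h import *
im=cv2.imread("pics/top0.png")
cv2.imwrite("pics/c1.png",cv2.resize(im[155:245,165:360],None,fx=4,fy=4,interpolation=cv2.INTER_CUBIC))
hsv=cv2.cvtColor(im,cv2.COLOR_BGR2HSV)
m=((hsv[...,0]>10)&(hsv[...,0]<32)&(hsv[...,1]>110)&(hsv[...,2]>90)).astype(np.uint8); k=np.zeros_like(m);k[215:233,178:348]=1;m*=k
n,l,s,c=cv2.connectedComponentsWithStats(m)
for i in range(1,n):
    if s[i,4]>20:
        print(s[i],c[i],onz("top",c[i],.051))
        x,y,w,h=s[i,:4]; print(onz("top",[[x-.5,c[i][1]],[x+w-.5,c[i][1]]],.051))
E
python3 - <<'E'
import cv2
im=cv2.imread("pics/scene0.png");cv2.imwrite("pics/c2.png",cv2.resize(im[140:250,165:345],None,fx=4,fy=4,interpolation=cv2.INTER_CUBIC))
E
```

```text
[183 223  45   6 181] [204.30939227 225.66850829] [[0.48434097 0.16966469 0.051     ]]
[[0.48469671 0.22502907 0.051     ]
 [0.48396435 0.11105125 0.051     ]]
[240 224  44   5 183] [262.20765027 225.61748634] [[0.48353142 0.02381936 0.051     ]]
[[ 0.48389799  0.08082504  0.051     ]
 [ 0.48318916 -0.02940619  0.051     ]]
[295 224  45   4 180] [317.  225.5] [[ 0.48294569 -0.11271342  0.051     ]]
[[ 0.48330572 -0.05682309  0.051     ]
 [ 0.48258721 -0.16836215  0.051     ]]
```

View pics/c1.png

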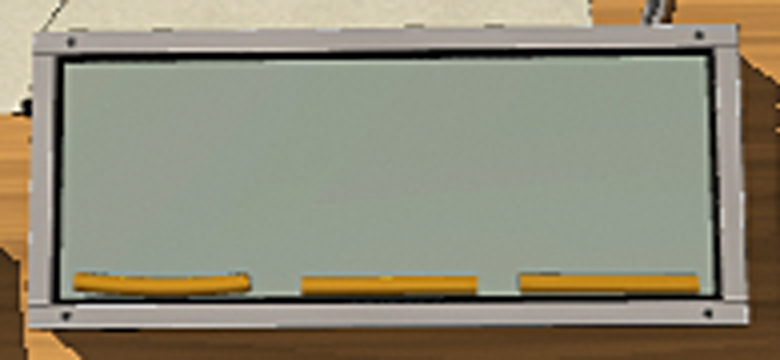

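View pics/wrist0.png

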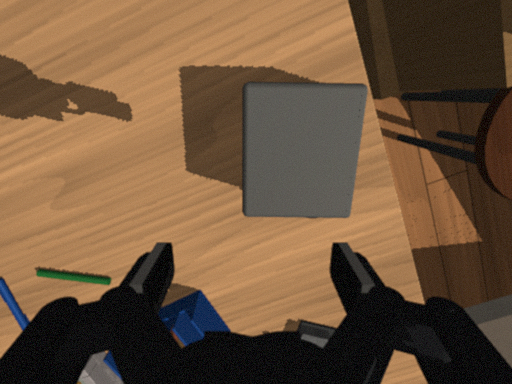

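View pics/c2.png

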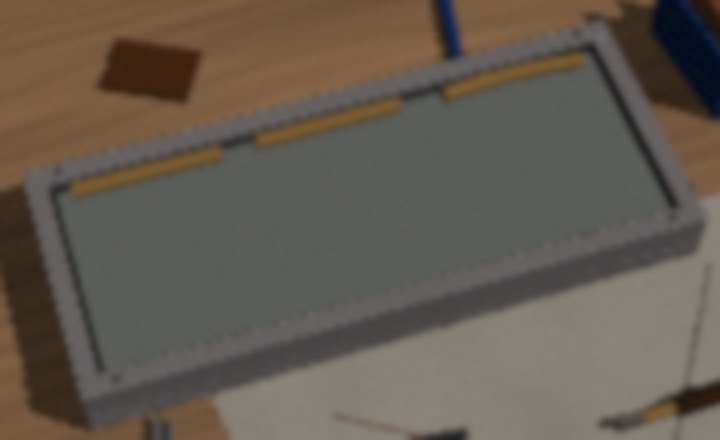

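In the enlarged crop, the left rod (crop 75–250, 283) looks slightly bowed toward the near rim. The middle and right rods look straight. I'll still feel all three. First I'll measure the box and the tub.

```bash
python3 - <<'E'
from h import *
np.set_printoptions(precision=4,suppress=True)
c=np.array([[28,327],[748,325],[33,32],[738,25]])/4+[165,155]-.4
P=onz("top",c,.053);print(P, np.linalg.norm(P[0]-P[1]),np.linalg.norm(P[2]-P[3]),np.linalg.norm(P[0]-P[2]),np.linalg.norm(P[1]-P[3]),P.mean(0))
g=np.array([[60,300],[718,298],[62,58],[710,53]])/4+[165,155]-.4
print(onz("top",g,.048))
# scene: outer corners crop2 -> near-right robot side etc.
s=np.array([[25,172],[592,20],[90,402],[703,222]])/4+[165,140]-.4
P=onz("scene",s,.053);print("scene",P,P.mean(0))
r=np.array([[72,188],[220,153],[256,141],[400,104],[444,93],[583,58]])/4+[165,140]-.4
print(onz("scene",r,.053))
t=onz("top",[[387,188.5],[461,191.5],[460,251],[386,249]],.04);print("tub",t,t.mean(0))
print("shard",onz("top",[[396,200]],.006))
print({k:env.solve_ik([.476,.17,.12],q) is not None for k,q in (("a",[0,1,0,0]),("b",[0,0,1,0]))})
for q in ([0,1,0,0],[0,0,1,0],[0,.70711,.70711,0],[0,.70711,-.70711,0]):
    for p in ([.476,.17,.12],[.54,.17,.1],[.5,-.33,.1]): print(q,p,env.solve_ik(p,q))
E
```

```text
[[ 0.458   0.2518  0.053 ]
 [ 0.4568 -0.1969  0.053 ]
 [ 0.6467  0.2523  0.053 ]
 [ 0.6455 -0.1973  0.053 ]] 0.44864495133639465 0.4496032662269739 0.1887306886225954 0.18874584161467836 [0.5517 0.0275 0.053 ]
[[ 0.475   0.2329  0.048 ]
 [ 0.4737 -0.18    0.048 ]
 [ 0.6304  0.2343  0.048 ]
 [ 0.6287 -0.1801  0.048 ]]
scene [[ 0.4557 -0.1956  0.053 ]
 [ 0.4544  0.2436  0.053 ]
 [ 0.6492 -0.1937  0.053 ]
 [ 0.6485  0.2462  0.053 ]] [0.5519 0.0251 0.053 ]
[[ 0.4799 -0.1669  0.053 ]
 [ 0.484  -0.0589  0.053 ]
 [ 0.482  -0.0313  0.053 ]
 [ 0.4835  0.0786  0.053 ]
 [ 0.4842  0.1128  0.053 ]
 [ 0.4863  0.2229  0.053 ]]
tub [[ 0.5757 -0.2926  0.04  ]
 [ 0.5663 -0.4758  0.04  ]
 [ 0.4184 -0.4633  0.04  ]
 [ 0.4241 -0.2832  0.04  ]] [ 0.4961 -0.3787  0.04  ]
shard [[ 0.5499 -0.3246  0.006 ]]
{'a': True, 'b': True}
[0, 1, 0, 0] [0.476, 0.17, 0.12] [-1.0323  0.3533  0.696   2.0656 -0.3071  0.8241 -1.7261]
[0, 1, 0, 0] [0.54, 0.17, 0.1] [-0.923   0.4874  0.6677  1.9423 -0.398   0.8454 -1.6133]
[0, 1, 0, 0] [0.5, -0.33, 0.1] [-0.116   0.5985  0.832   1.87   -0.5511  0.9197 -0.5934]
[0, 0, 1, 0] [0
[... 166 characters left out ...]
0, 0, 1, 0] [0.5, -0.33, 0.1] [-0.1567  0.6292  0.9015  1.8723 -0.6077  0.9413  2.599 ]
[0, 0.70711, 0.70711, 0] [0.476, 0.17, 0.12] [-0.8363  0.3128  0.4454  2.0547 -0.1839  0.8114 -0.2826]
[0, 0.70711, 0.70711, 0] [0.54, 0.17, 0.1] [-0.7711  0.443   0.4582  1.933  -0.2614  0.8236 -0.172 ]
[0, 0.70711, 0.70711, 0] [0.5, -0.33, 0.1] [-0.0155  0.5433  0.6745  1.8641 -0.4306  0.8841  0.8681]
[0, 0.70711, -0.70711, 0] [0.476, 0.17, 0.12] [-0.3439  0.3008 -0.1452  2.0229  0.0586  0.8217  2.6191]
[0, 0.70711, -0.70711, 0] [0.54, 0.17, 0.1] [-0.272   0.4194 -0.1807  1.8987  0.0991  0.832   2.6374]
[0, 0.70711, -0.70711, 0] [0.5, -0.33, 0.1] [-0.317   0.8765  1.2675  1.8803 -0.9365  1.1445 -1.8306]
```

```bash
python3 - <<'E'
from h import *
np.set_printoptions(precision=4,suppress=True)
t0=env.get_state()["time"]
env.grasp(20); s=env.get_state();print(s["time"],s["finger_gap"])
env.goto([.476,.169,.19],[0,0,1,0]); s=env.get_state();print(s["time"],s["tool_pos"],s["wrist_force"],s["tcp_rot"])
im=env.camera("wrist");cv2.imwrite("pics/w1.png",im[:,:,::-1])
env.line_to([.476,.169,.075]); s=env.get_state();print(s["time"],s["tool_pos"],s["wrist_force"])
for i in range(4):
    env.line_to([.476,.169,.075-.001*(i+1)],v=.03); s=env.get_state();print(s["time"],s["tool_pos"],s["wrist_force"])
im=env.camera("wrist");cv2.imwrite("pics/w2.png",im[:,:,::-1])
E
```

```text
0.9167 -0.00031496214745584415
2.7583 [0.476  0.1702 0.1901] [-0.8678  0.4613 -0.1971] [ 0.0001 -0.0007  1.      0.0002]
3.725 [0.4766 0.1693 0.0756] [-0.7732 -0.4501 -0.5574]
3.975 [0.4764 0.1692 0.0746] [-0.2874 -0.4033  0.7298]
4.225 [0.476  0.1691 0.0731] [ 0.6001 -0.0612 -0.0538]
4.475 [0.4759 0.169  0.0719] [-0.7342 -0.0348  0.119 ]
4.725 [0.4759 0.169  0.0709] [-0.3635  0.2723  0.1868]
```

View pics/w1.png

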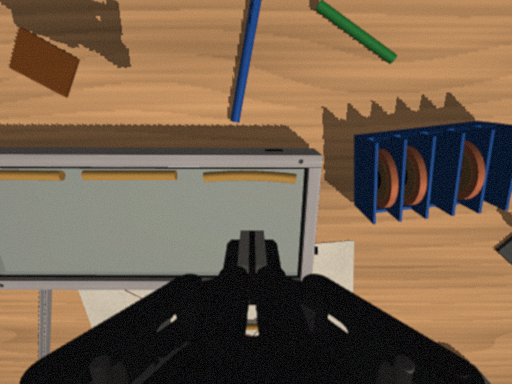

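View pics/w2.png

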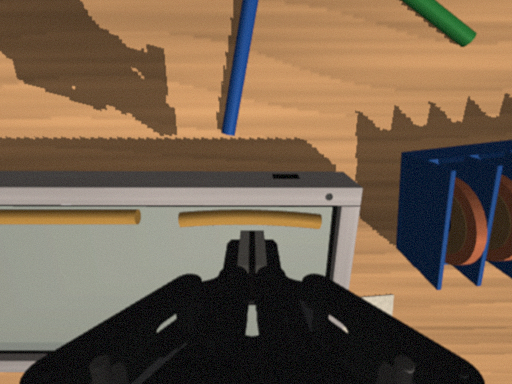

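Both wrist views show the left rod above the rack side at (204–296, 178), bowed toward the near rim. In w2 the fingertips line up with its middle at (250,219). I'll measure it once, then press and roll.

```bash
cat >> h.py <<'E'
def rods_w(im,st,z=.051):
    hsv=cv2.cvtColor(im,cv2.COLOR_RGB2HSV)
    m=((hsv[...,0]>12)&(hsv[...,0]<30)&(hsv[...,1]>140)&(hsv[...,2]>110)).astype(np.uint8)
    m=cv2.morphologyEx(m,cv2.MORPH_OPEN,np.ones((3,3),np.uint8))
    n,l,s,c=cv2.connectedComponentsWithStats(m); out=[]
    for i in range(1,n):
        if s[i,4]>150 and s[i,2]>60 and s[i,3]<60:
            ys,xs=np.where(l==i); 
            pts=[]
            for f in (.08,.3,.5,.7,.92):
                u=s[i,0]+f*s[i,2]; k=abs(xs-u)<2; pts.append([u,ys[k].mean()])
            out.append(onz("wrist",pts,z,st))
    return out
E
python3 - <<'E'
from h import *
np.set_printoptions(precision=4,suppress=True)
st=env.get_state()
im=cv2.imread("pics/w2.png")[:,:,::-1].copy()
for r in rods_w(im,st):print(r)
E
```

```text
[[ 0.4858 -0.0208  0.051 ]
 [ 0.4858  0.0035  0.051 ]
 [ 0.4858  0.0256  0.051 ]
 [ 0.4857  0.0476  0.051 ]
 [ 0.4857  0.0719  0.051 ]]
[[0.4874 0.1204 0.051 ]
 [0.4857 0.1452 0.051 ]
 [0.4856 0.1676 0.051 ]
 [0.4864 0.19   0.051 ]
 [0.4884 0.2148 0.051 ]]
```

```bash
cat >> h.py <<'E'
np.set_printoptions(precision=4,suppress=True)
def fz(n=1):
    a=[]
    for i in range(n):
        a.append(env.get_state()["wrist_force"][2]); 
        if i<n-1: env.pause(.01)
    return float(np.mean(a))
def roll(x0,y,adv=.032,step=.002,target=2.0,z0=.060,v=.02,guard=3.,lift=True,zmin=.053):
    """closed fingertips press on top of rod at x0 and advance; z follows force."""
    p=env.get_state()["tool_pos"]
    env.line_to([x0,y,z0],v=.1)
    f0=fz(6)
    hit=env.line_to([x0,y,zmin],v=.012,f_stop=1.8)
    s=env.get_state(); z=s["tool_pos"][2]; print("contact",hit,s["tool_pos"],"f0 %.2f F %.2f"%(f0,fz()-f0),"t",s["time"])
    if not hit: env.line_to([x0,y,z0]);return []
    log=[]; dz=0; x=x0; zc=z; zlo=z-.0015
    while x<x0+adv-1e-6:
        x+=step
        st=env.line_to([x,y,zc],v=v,f_stop=guard)
        s=env.get_state(); F=fz(3)-f0
        log.append([s["tool_pos"][0],s["tool_pos"][2]*1e3,F,zc*1e3,st])
        if st: x=s["tool_pos"][0]
        e=F-target
        d=np.clip(e/10e3,-.0004,.0012) if abs(e)>.6 else 0
        dz=.5*max(dz,0)+d if d>0 else d
        zc=max(zc+dz,zlo)
    if lift: 
        p=env.get_state()["tool_pos"]; env.line_to([p[0],y,p[2]+.02],v=.1)
    for l in log: print("x %.4f z %.2f F %.2f zc %.2f %s"%tuple(l))
    print("t",env.get_state()["time"])
    return log
E
python3 - <<'E'
from h import *
roll(.476,.169)
s=env.get_state()
im=env.camera("wrist");cv2.imwrite("pics/w3.png",im[:,:,::-1])
for r in rods_w(im,s):print(r)
E
```

```text
contact False [0.476 0.169 0.053] f0 0.04 F 0.72 t 5.8083
[[ 0.4857 -0.0121  0.051 ]
 [ 0.4857  0.0101  0.051 ]
 [ 0.4857  0.0303  0.051 ]
 [ 0.4856  0.0504  0.051 ]
 [ 0.4852  0.0726  0.051 ]]
[[0.4872 0.1203 0.051 ]
 [0.486  0.1451 0.051 ]
 [0.4861 0.1676 0.051 ]
 [0.4864 0.19   0.051 ]
 [0.4885 0.2149 0.051 ]]
```

View pics/w3.png

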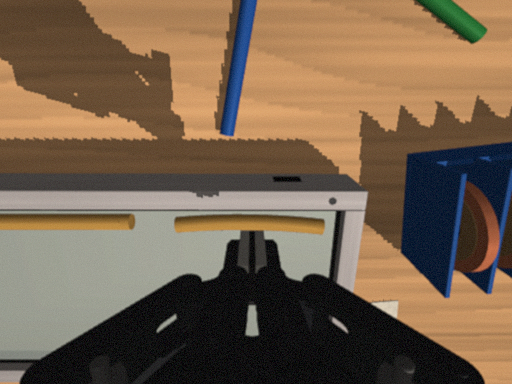

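There was no contact at x=0.476, so the tip must be narrower than the 22 mm pad. I'll move it closer to the rod's axis.

```bash
python3 - <<'E'
from h import *
env.line_to([.476,.169,.063],v=.1)
roll(.481,.169,adv=.03)
s=env.get_state()
im=env.camera("wrist");cv2.imwrite("pics/w4.png",im[:,:,::-1])
for r in rods_w(im,s):print(r)
E
```

```text
contact False [0.481 0.169 0.053] f0 -0.06 F -0.29 t 7.3833
[[ 0.4856 -0.0107  0.051 ]
 [ 0.4854  0.0112  0.051 ]
 [ 0.4853  0.031   0.051 ]
 [ 0.4853  0.0509  0.051 ]
 [ 0.4853  0.0727  0.051 ]]
[[0.4872 0.1207 0.051 ]
 [0.4859 0.1453 0.051 ]
 [0.4854 0.1676 0.051 ]
 [0.4863 0.1899 0.051 ]
 [0.4885 0.2145 0.051 ]]
```

View pics/w4.png

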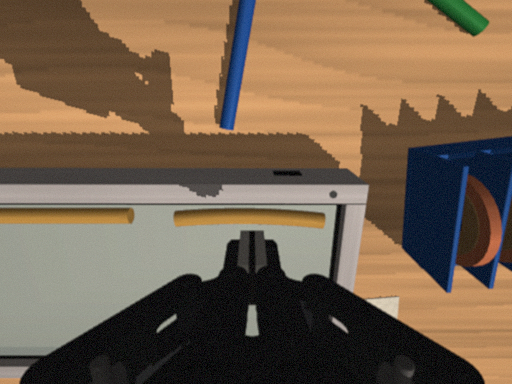

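```bash
python3 - <<'E'
from h import *
c=env.calibration("wrist");T=np.linalg.inv(c["tool_from_camera"]);f=192/np.tan(np.radians(c["vfov"])/2)
for p in ([0,0,0],[.011,0,0],[-.011,0,0],[.011,0,-.019],[0,.012,0],[0,0,-.01]):
    q=T@np.r_[p,1]; print(p,c["cx"]+f*q[0]/-q[2],c["cy"]-f*q[1]/-q[2])
im=cv2.imread("pics/w4.png");cv2.imwrite("pics/c4.png",cv2.resize(im[190:300,180:330],None,fx=5,fy=5,interpolation=cv2.INTER_CUBIC))
print(env.get_state()["tool_pos"])
E
```

```text
[0, 0, 0] 251.75430131990112 218.0696850084318
[0.011, 0, 0] 251.77528857232176 203.64845837674164
[-0.011, 0, 0] 251.7340648965588 231.97498530147112
[0.011, 0, -0.019] 251.78815483016146 214.90306859428986
[0, 0.012, 0] 268.6833203196568 218.08824938141254
[0, 0, -0.01] 251.75955660740826 224.34522748713033
[0.4813 0.1691 0.0604]
```

View pics/c4.png

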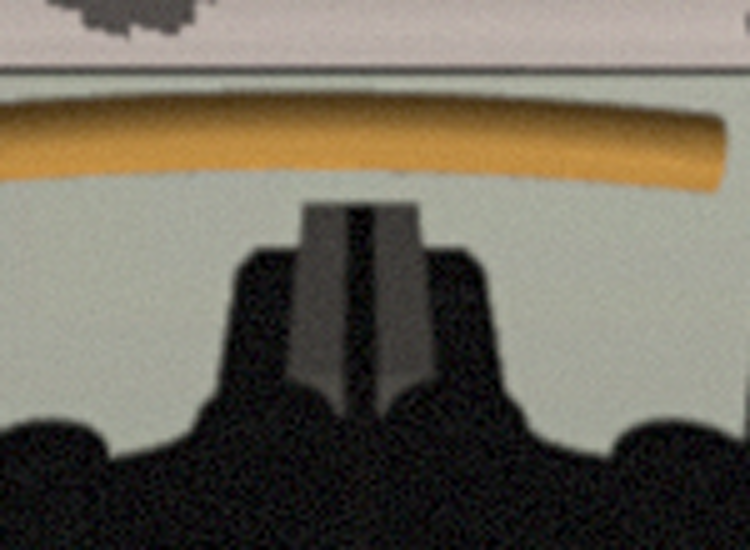

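The tip shows at row 231, but the stated TCP projects to row 218. So the shut fingertips seem to end about 20 mm short of the TCP, or to sit off to one side. I'll check with a guarded descent right over the rod's axis.

```bash
python3 - <<'E'
from h import *
env.line_to([.4835,.169,.06],v=.1)
f0=fz(4)
hit=env.line_to([.4835,.169,.040],v=.015,f_stop=1.8)
s=env.get_state();print(hit,s["tool_pos"],s["wrist_force"],f0,s["time"],s["finger_gap"])
im=env.camera("wrist");cv2.imwrite("pics/w5.png",im[:,:,::-1])
im=env.camera("scene");cv2.imwrite("pics/s5.png",cv2.resize(im[90:250,165:345,::-1],None,fx=4,fy=3.7))
E
```

```text
False [0.4836 0.169  0.0401] [-0.4617  0.1939  0.4169] -0.15680750524328513 9.4417 -1.8778037919054053e-06
```

View pics/w5.png

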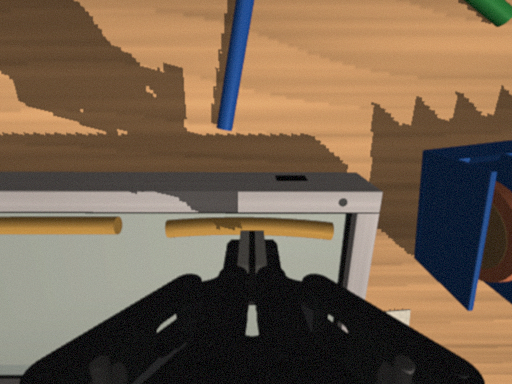

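View pics/s5.png

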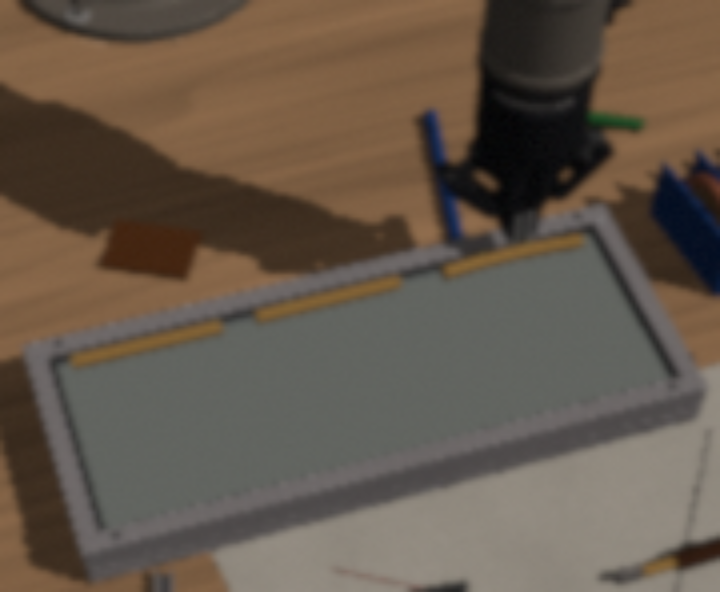

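The scene view shows the shut tip just above the rod, still not touching. I'll keep descending under guard.

```bash
python3 - <<'E'
from h import *
f0=fz(4)
hit=env.line_to([.4835,.169,.028],v=.012,f_stop=1.8)
s=env.get_state();print(hit,s["tool_pos"],s["wrist_force"],f0,s["time"],s["finger_gap"])
E
```

```text
False [0.4836 0.169  0.0281] [-0.5534  0.024  -0.7672] 0.28192938302403703 10.7167 -7.378308320998325e-05
```

```bash
python3 - <<'E'
from h import *
s=env.get_state()
im=env.camera("wrist");cv2.imwrite("pics/w6.png",cv2.resize(im[150:310,130:380,::-1],None,fx=3,fy=3))
for r in rods_w(im,s):print(r)
im=env.camera("scene");cv2.imwrite("pics/s6.png",cv2.resize(im[110:220,235:345,::-1],None,fx=5,fy=5,interpolation=cv2.INTER_CUBIC))
E
```

```text
[[0.4859 0.0156 0.051 ]
 [0.4856 0.0314 0.051 ]
 [0.4856 0.0457 0.051 ]
 [0.4856 0.0599 0.051 ]
 [0.4854 0.0757 0.051 ]]
[[0.4846 0.1805 0.051 ]
 [0.4868 0.191  0.051 ]
 [0.4875 0.2006 0.051 ]
 [0.4882 0.2102 0.051 ]
 [0.4889 0.2207 0.051 ]]
[[0.4879 0.114  0.051 ]
 [0.4872 0.1229 0.051 ]
 [0.4865 0.1309 0.051 ]
 [0.4865 0.1389 0.051 ]
 [0.4886 0.1476 0.051 ]]
```

View pics/w6.png

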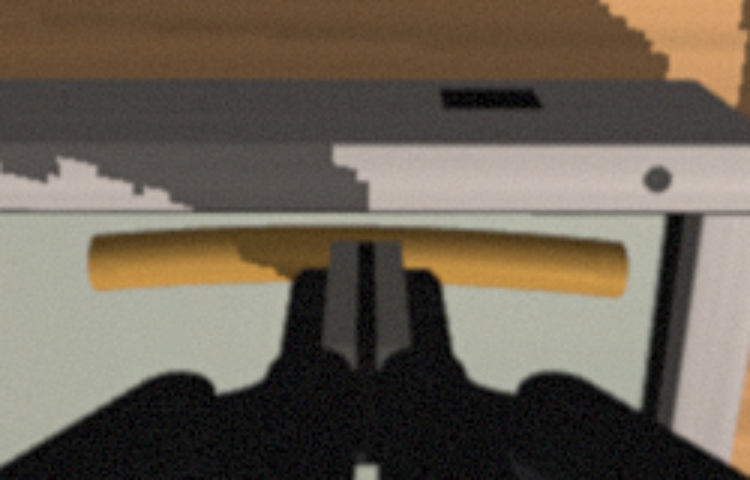

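View pics/s6.png

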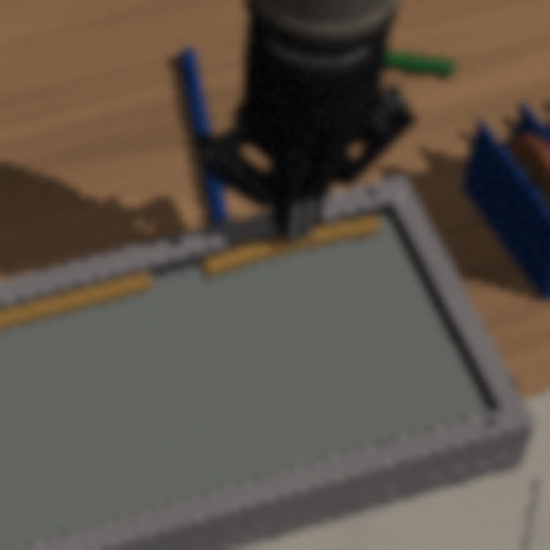

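Still no contact. The picture fits a tip that is much farther back than stated. I'll go on down, guarded.

```bash
python3 - <<'E'
from h import *
for zt in (.018,.010):
    hit=env.line_to([.4835,.169,zt],v=.015,f_stop=1.8)
    s=env.get_state();print(hit,s["tool_pos"],s["wrist_force"],s["time"])
    if hit: break
im=env.camera("wrist");cv2.imwrite("pics/w7.png",cv2.resize(im[150:310,130:380,::-1],None,fx=3,fy=3))
im=env.camera("scene");cv2.imwrite("pics/s7.png",cv2.resize(im[110:220,235:345,::-1],None,fx=5,fy=5,interpolation=cv2.INTER_CUBIC))
E
```

```text
True [0.4835 0.169  0.0216] [ 0.6401 -0.0071  4.642 ] 11.2917
```

View pics/w7.png

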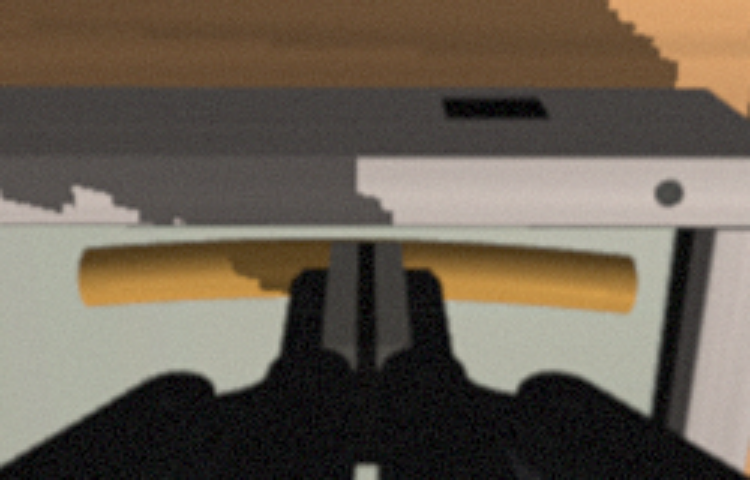

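View pics/s7.png

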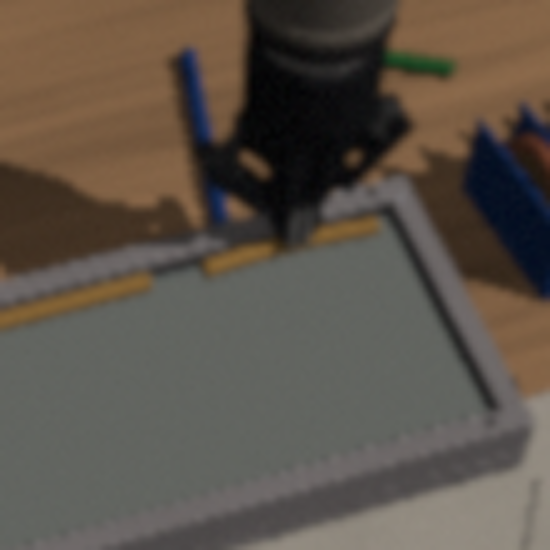

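Contact at reported TCP z = 0.0216 with 4.6 N. So the physical tip ends about 35 mm short of the reported TCP, and I'll use that offset from here on. Now the roll of rod 1.

```bash
sed -i 's/v=.012,f_stop=1.8/v=.006,f_stop=1.5/' h.py; python3 - <<'E'
from h import *
env.line_to([.4835,.169,.0235],v=.05)
roll(.478,.169,adv=.030,z0=.0235,zmin=.0200)
s=env.get_state()
im=env.camera("wrist");cv2.imwrite("pics/w8.png",cv2.resize(im[150:310,130:380,::-1],None,fx=3,fy=3))
for r in rods_w(im,s):print(r)
E
```

```text
contact True [0.4781 0.169  0.0218] f0 -0.25 F 4.02 t 12.3167
x 0.4803 z 21.88 F 4.70 zc 21.76 False
x 0.4823 z 22.14 F 6.05 zc 22.03 False
x 0.4842 z 22.57 F 4.11 zc 22.57 False
x 0.4862 z 23.01 F 3.72 zc 23.05 False
x 0.4882 z 23.43 F 2.18 zc 23.46 False
x 0.4903 z 23.51 F 2.51 zc 23.46 False
x 0.4923 z 23.51 F 4.23 zc 23.46 False
x 0.4943 z 23.70 F 3.50 zc 23.68 False
x 0.4962 z 23.91 F 3.53 zc 23.94 False
x 0.4981 z 24.17 F 2.07 zc 24.23 False
x 0.5001 z 24.19 F 1.61 zc 24.23 False
x 0.5022 z 24.22 F 2.07 zc 24.23 False
x 0.5042 z 24.21 F 1.13 zc 24.23 False
x 0.5061 z 24.13 F 0.96 zc 24.14 False
x 0.5080 z 23.97 F 0.16 zc 24.04 False
t 16.6917
[[0.4854 0.0096 0.051 ]
 [0.4853 0.0267 0.051 ]
 [0.4853 0.0423 0.051 ]
 [0.4853 0.0578 0.051 ]
 [0.4852 0.0749 0.051 ]]
[[0.5058 0.1197 0.051 ]
 [0.5095 0.1444 0.051 ]
 [0.5091 0.1671 0.051 ]
 [0.5087 0.1897 0.051 ]
 [0.5075 0.2145 0.051 ]]
```

View pics/w8.png

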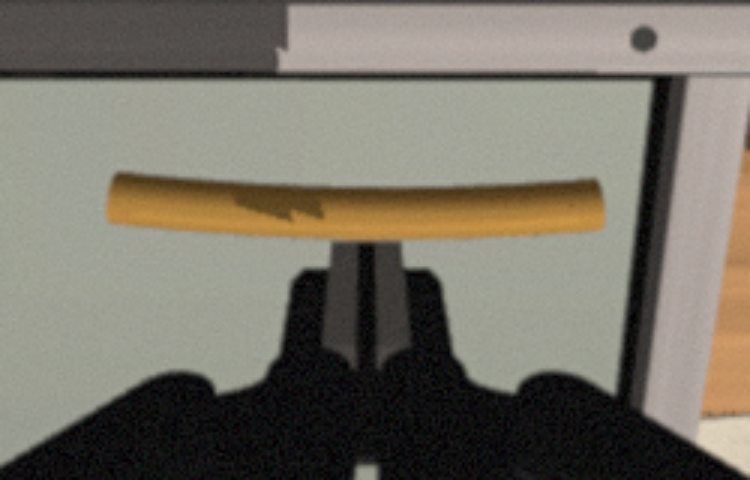

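Rod 1 rocks. The fingers were lifted about 2.4 mm and then let down, and in the picture its bow now faces away from the robot. Now to feel rods 2 and 3.

```bash
python3 - <<'E'
from h import *
env.line_to([.478,.025,.045],v=.25)
roll(.478,.025,adv=.030,step=.003,v=.03,z0=.0235,zmin=.0200)
s=env.get_state()
im=env.camera("wrist");cv2.imwrite("pics/w9.png",im[:,:,::-1])
for r in rods_w(im,s):print(r)
E
```

```text
contact True [0.4783 0.0251 0.0217] f0 0.23 F 2.37 t 18.3
x 0.4814 z 21.85 F 2.43 zc 21.73 False
x 0.4844 z 21.79 F 2.78 zc 21.73 False
x 0.4873 z 21.82 F 2.81 zc 21.81 False
x 0.4902 z 21.91 F 2.20 zc 21.93 False
x 0.4932 z 21.92 F 2.15 zc 21.93 False
x 0.4962 z 21.93 F 2.07 zc 21.93 False
x 0.4993 z 21.93 F 2.01 zc 21.93 False
x 0.5023 z 21.95 F 1.63 zc 21.93 False
x 0.5052 z 21.88 F 0.86 zc 21.93 False
x 0.5080 z 21.67 F -0.16 zc 21.82 False
t 21.3333
[[ 0.4852 -0.1322  0.051 ]
 [ 0.4852 -0.1139  0.051 ]
 [ 0.4851 -0.0972  0.051 ]
 [ 0.4856 -0.0806  0.051 ]
 [ 0.4864 -0.0624  0.051 ]]
[[0.4994 0.0216 0.051 ]
 [0.4994 0.0357 0.051 ]
 [0.4994 0.0485 0.051 ]
 [0.4993 0.0614 0.051 ]
 [0.4993 0.0754 0.051 ]]
[[0.5055 0.1212 0.051 ]
 [0.5074 0.1405 0.051 ]
 [0.5085 0.1581 0.051 ]
 [0.5088 0.1755 0.051 ]
 [0.5087 0.1946 0.051 ]]
```

View pics/w9.png

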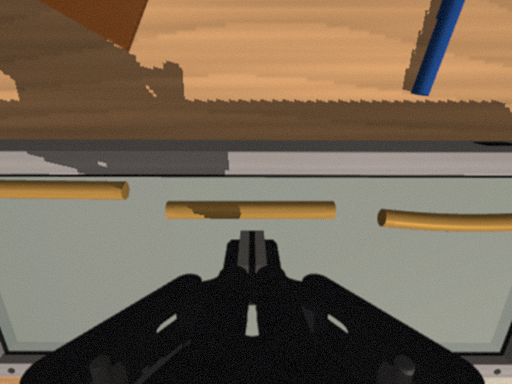

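Rod 2 held a constant height (21.7–21.9 mm) and rolled 14 mm, so it is straight. It now shows at (250,210). I'll feel rod 3 next, then roll both to the far half with repeated light strokes, checking each stroke by camera.

```bash
python3 - <<'E'
from h import *
env.line_to([.478,-.112,.045],v=.25)
roll(.478,-.112,adv=.028,step=.004,v=.04,z0=.0235,zmin=.0200)
s=env.get_state()
im=env.camera("wrist");cv2.imwrite("pics/w10.png",im[:,:,::-1])
for r in rods_w(im,s):print(r)
E
```

```text
contact True [ 0.4782 -0.112   0.0217] f0 0.30 F 3.07 t 22.9083
x 0.4826 z 21.84 F 2.53 zc 21.73 False
x 0.4865 z 21.78 F 2.98 zc 21.73 False
x 0.4903 z 21.82 F 2.74 zc 21.82 False
x 0.4942 z 21.91 F 2.42 zc 21.95 False
x 0.4983 z 21.95 F 2.02 zc 21.95 False
x 0.5024 z 21.94 F 2.18 zc 21.95 False
x 0.5061 z 21.79 F 0.27 zc 21.95 False
t 25.1333
[[ 0.498  -0.1153  0.051 ]
 [ 0.4983 -0.101   0.051 ]
 [ 0.4986 -0.088   0.051 ]
 [ 0.4986 -0.075   0.051 ]
 [ 0.4989 -0.0607  0.051 ]]
[[ 0.4995 -0.0214  0.051 ]
 [ 0.4995 -0.0013  0.051 ]
 [ 0.4995  0.0169  0.051 ]
 [ 0.4994  0.0351  0.051 ]
 [ 0.4994  0.0552  0.051 ]]
```

View pics/w10.png

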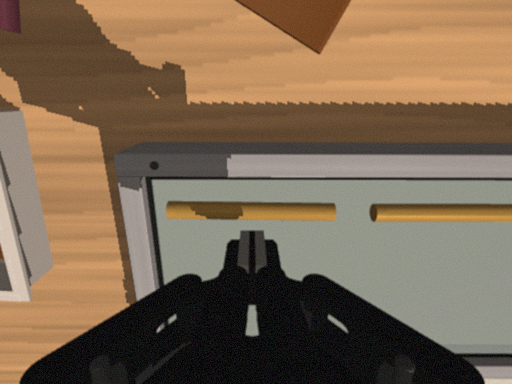

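Rod 3 also held its height, so it is straight and rod 1 is the bent one. In this picture the rod lies at (250,211) and is about 1° askew. Now the strokes to the far half, starting with rod 3.

```bash
cat >> h.py <<'E'
def rodx(y):
    s=env.get_state(); im=env.camera("wrist"); rs=rods_w(im,s)
    best=[r for r in rs if abs(np.median(r[:,1])-y)<.06]
    if not best: return None,None
    P=np.vstack(best); k=abs(P[:,1]-y)<.058; P=P[k]
    a=np.polyfit(P[:,1]-y,P[:,0],1); return a[1],a[0]
def stroke(xm,y,z=.0218,v=.07,adv=.029):
    xs=xm-.0072
    env.line_to([xs,y,.0245],v=.15)
    f0=fz(2)
    hit=env.line_to([xs,y,z],v=.02,f_stop=3)
    F1=fz()-f0
    st=env.line_to([xs+adv,y,z],v=v,f_stop=4)
    s=env.get_state();F2=fz()-f0
    print("xs %.4f F1 %.2f stop %s xe %.4f F2 %.2f"%(xs,F1,st,s["tool_pos"][0],F2))
    env.line_to([s["tool_pos"][0]+.002,y,.030],v=.15)
def drive(xm,y,goal,n):
    for i in range(n):
        stroke(xm,y); x,sl=rodx(y); print("rod",x,"slope",sl,"t",env.get_state()["time"])
        if x is None or x-xm<.004: break
        xm=x
        if xm>goal: break
    return xm
E
python3 - <<'E'
from h import *
drive(.4984,-.112,.59,2)
E
```

```text
xs 0.4912 F1 1.57 stop False xe 0.5204 F2 1.79
rod 0.5125401601222648 slope 0.011372285513046452 t 26.6417
xs 0.5053 F1 1.80 stop False xe 0.5346 F2 1.65
rod 0.5272019327789226 slope 0.01066864916152562 t 28.0667
```

```bash
python3 - <<'E'
from h import *
drive(.5272,-.112,.578,5)
env.line_to([.51,.0255,.045],v=.25)
x,s=rodx(.0255);print(x,s)
E
```

```text
xs 0.5200 F1 2.07 stop False xe 0.5492 F2 2.29
rod 0.5418419323787435 slope 0.014697969177382256 t 29.4917
xs 0.5346 F1 1.62 stop False xe 0.5639 F2 1.85
rod 0.5562671625969513 slope 0.01690162694301803 t 30.9167
xs 0.5491 F1 1.40 stop False xe 0.5782 F2 2.23
rod 0.5709592345547974 slope 0.015425470867608225 t 32.3417
xs 0.5638 F1 0.95 stop False xe 0.5929 F2 2.19
rod 0.5854236037206166 slope 0.007793020764890765 t 33.7667
0.4994505108573913 -0.0015256887181032573
```

```bash
python3 - <<'E'
from h import *
drive(.4994,.0255,.578,7)
s=env.get_state()["tool_pos"]; env.line_to([s[0],s[1],.06],v=.2)
im=env.camera("top");cv2.imwrite("pics/t11.png",cv2.resize(im[150:270,165:480,::-1],None,fx=2.5,fy=2.5,interpolation=cv2.INTER_CUBIC))
E
```

```text
xs 0.4922 F1 2.20 stop False xe 0.5214 F2 2.49
rod 0.5136120484207068 slope 0.004015399357425412 t 36.1083
xs 0.5064 F1 2.28 stop False xe 0.5357 F2 3.02
rod 0.5284740552906425 slope 0.0003600656373301928 t 37.5333
xs 0.5213 F1 1.69 stop False xe 0.5505 F2 2.31
rod 0.5434502269421747 slope -0.0013138103785725358 t 38.9583
xs 0.5363 F1 1.81 stop False xe 0.5654 F2 2.20
rod 0.5581947262016087 slope -0.0021022428509585335 t 40.3833
xs 0.5510 F1 1.82 stop False xe 0.5801 F2 2.46
rod 0.5732403818350189 slope -0.006957699051315033 t 41.8083
xs 0.5660 F1 1.31 stop False xe 0.5950 F2 1.01
rod 0.5877074913521984 slope -0.0020798638217806834 t 43.2333
```

View pics/t11.png

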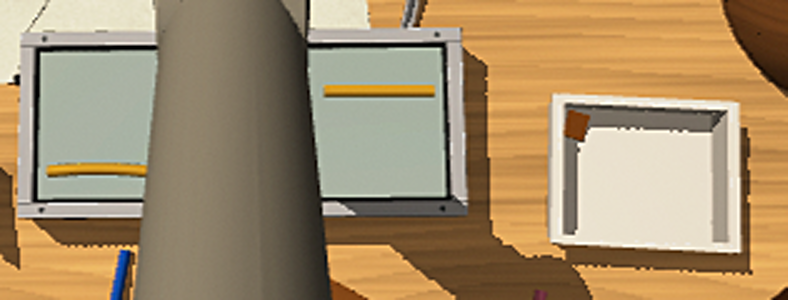

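Rods 2 and 3 are now well past the glass centre. The top view shows rod 3 at (380,90) in the crop, and the arm hides rod 2. The bent rod 1, at (95,170), is still too near the rim for the open fingers, so I'll nudge it farther in from behind with shut fingers.

```bash
python3 - <<'E'
from h import *
env.line_to([.560,.168,.060],v=.4)
env.line_to([.4875,.168,.034],v=.4)
env.line_to([.4875,.168,.0150],v=.1,f_stop=4)
st=env.line_to([.531,.168,.0150],v=.05,f_stop=6)
s=env.get_state();print(st,s["tool_pos"],s["wrist_force"],s["time"])
env.line_to([s["tool_pos"][0]-.004,.168,.05],v=.25)
s=env.get_state();im=env.camera("wrist");cv2.imwrite("pics/w12.png",im[:,:,::-1])
for r in rods_w(im,s):print(r)
im=env.camera("top");cv2.imwrite("pics/t12.png",cv2.resize(im[150:250,165:365,::-1],None,fx=3.5,fy=3.5,interpolation=cv2.INTER_CUBIC));print(env.get_state()["time"])
E
```

```text
False [0.531  0.168  0.0149] [0.2327 0.079  0.725 ] 45.7333
[[ 0.5883 -0.019   0.051 ]
 [ 0.5886  0.0047  0.051 ]
 [ 0.5881  0.0265  0.051 ]
 [ 0.5885  0.0481  0.051 ]
 [ 0.5881  0.072   0.051 ]]
46.125
```

View pics/w12.png

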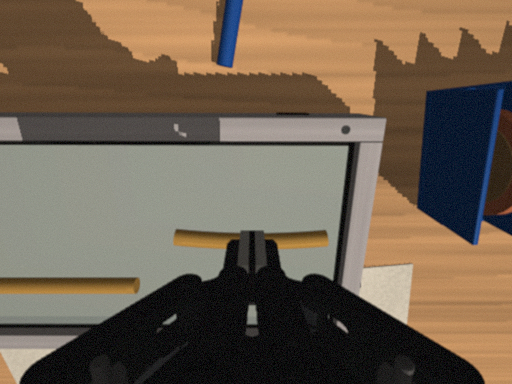

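View pics/t12.png

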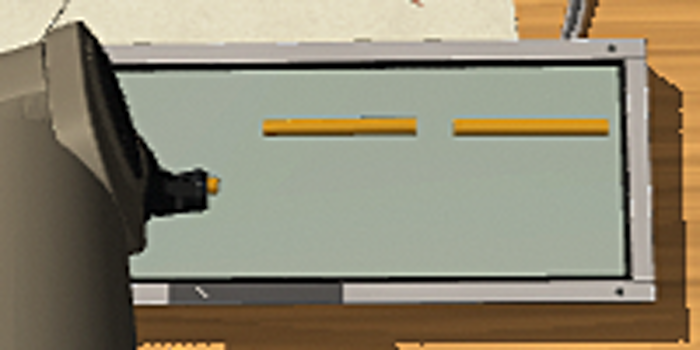

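```bash
python3 - <<'E'
from h import *
s=env.get_state();print(s["tool_pos"])
print(onz("wrist",[[178,239],[215,241],[290,241],[324,239]],.051,s))
q=[0,.70711,.70711,0]
for p in ([.54,.168,.06],[.54,.168,.0115],[.4925,-.383,.06],[.4925,-.383,-.015]): print(env.solve_ik(p,q))
E
```

```text
[0.5267 0.168  0.0497]
[[0.5429 0.1147 0.051 ]
 [0.5444 0.1414 0.051 ]
 [0.5443 0.1958 0.051 ]
 [0.5426 0.2203 0.051 ]]
[-0.8692  0.5373  0.6035  1.9666 -0.4319  0.7669 -0.0141]
[-0.8312  0.612   0.5565  1.9869 -0.503   0.6809  0.0438]
[ 0.091   0.6408  0.6627  1.8274 -0.5112  0.8509  1.0042]
[ 0.2063  0.7138  0.4944  1.8491 -0.5001  0.7047  0.9877]
```

```bash
python3 - <<'E'
from h import *
q=[0,.70711,.70711,0]
env.line_to([.5267,.168,.08],v=.25)
env.goto([.5438,.168,.07],q)
env.open_gripper()
h=env.line_to([.5438,.168,.0115],v=.08,f_stop=4)
s=env.get_state();print(h,s["tool_pos"],s["wrist_force"],s["time"])
if not h:
    env.grasp(35); s=env.get_state();print(s["finger_gap"],s["wrist_force"],s["time"])
    im=env.camera("wrist");cv2.imwrite("pics/w13.png",im[:,:,::-1])
    im=env.camera("scene");cv2.imwrite("pics/s13.png",cv2.resize(im[110:240,205:345,::-1],None,fx=4,fy=4,interpolation=cv2.INTER_CUBIC))
E
```

```text
False [0.5442 0.1679 0.0117] [ 0.4272 -0.2764  0.4621] 49.25
0.010185150215311193 [ 0.7037 -0.053   1.8504] 49.9167
```

View pics/w13.png

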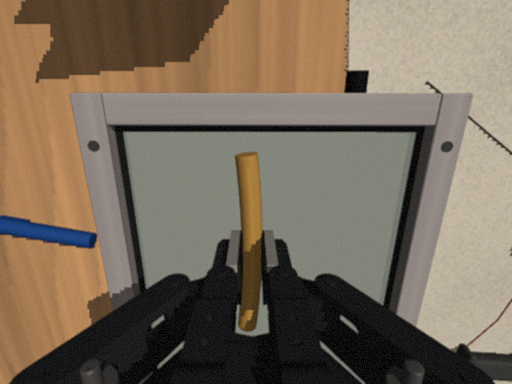

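View pics/s13.png

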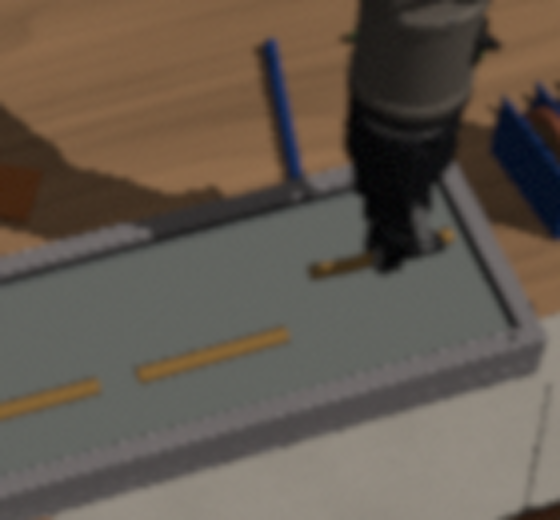

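The rod is between the pads (wrist view, 248,240) with a gap of 10 mm. I'll lift it slowly and check that it holds.

```bash
python3 - <<'E'
from h import *
env.line_to([.544,.168,.04],v=.05)
s=env.get_state();print(s["finger_gap"],s["wrist_force"],s["time"])
env.line_to([.544,.168,.075],v=.15)
im=env.camera("wrist");cv2.imwrite("pics/w14.png",im[:,:,::-1])
s=env.get_state();print(s["finger_gap"],s["wrist_force"],s["time"])
E
```

```text
0.010366410804232418 [-0.4761  0.7041 -1.8717] 50.7333
0.01035617830944248 [-0.4426 -0.5896 -1.664 ] 51.1667
```

View pics/w14.png

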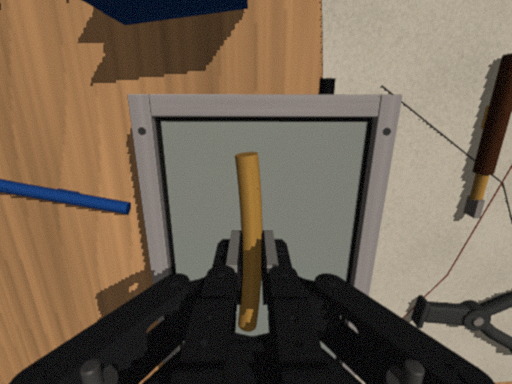

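The rod is held. Now I'll carry it over the tub and check its position there.

```bash
python3 - <<'E'
from h import *
env.line_to([.4925,-.383,.075],v=.25)
s=env.get_state();print(s["finger_gap"],s["tool_pos"],s["time"])
im=env.camera("wrist");cv2.imwrite("pics/w15.png",im[:,:,::-1])
im=env.camera("top");cv2.imwrite("pics/t15.png",cv2.resize(im[160:280,340:500,::-1],None,fx=4,fy=4,interpolation=cv2.INTER_CUBIC))
E
```

```text
0.010101678917672295 [ 0.4929 -0.3818  0.0749] 53.5333
```

View pics/w15.png

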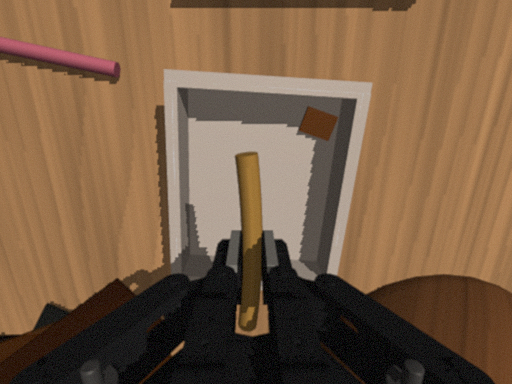

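View pics/t15.png

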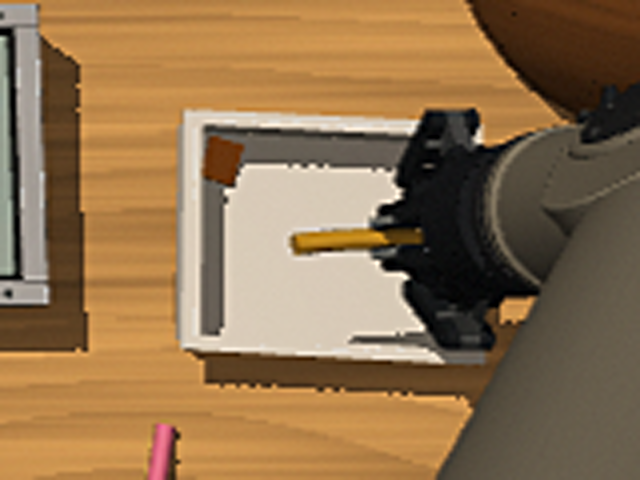

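```bash
python3 - <<'E'
from h import *
s=env.get_state()
print(onz("wrist",[[166,70],[371,84],[172,230],[345,230]],.04,s))
print(onz("wrist",[[248,155],[248,320]],.12,s))
E
```

```text
[[ 0.4323 -0.2823  0.04  ]
 [ 0.5798 -0.2912  0.04  ]
 [ 0.4251 -0.4091  0.04  ]
 [ 0.5741 -0.4088  0.04  ]]
[[ 0.4916 -0.327   0.12  ]
 [ 0.4914 -0.4286  0.12  ]]
```

```bash
python3 - <<'E'
from h import *
env.line_to([.498,-.377,.06],v=.15)
h=env.line_to([.498,-.377,-.011],v=.1,f_stop=6)
s=env.get_state();print(h,s["tool_pos"],s["wrist_force"],s["finger_gap"])
env.open_gripper(); s=env.get_state();print(s["wrist_force"],s["finger_gap"],s["time"])
env.line_to([.498,-.377,.09],v=.15)
im=env.camera("wrist");cv2.imwrite("pics/w16.png",im[:,:,::-1])
im=env.camera("scene");cv2.imwrite("pics/s16.png",cv2.resize(im[100:300,60:360,::-1],None,fx=2.5,fy=2.5,interpolation=cv2.INTER_CUBIC))
print(env.get_state()["time"])
E
```

```text
False [ 0.4983 -0.3775 -0.0106] [-0.0659  0.2786 -0.7022] 0.010454478963189259
[0.4369 0.1149 0.3992] 0.08553862569343822 55.475
56.4
```

View pics/w16.png

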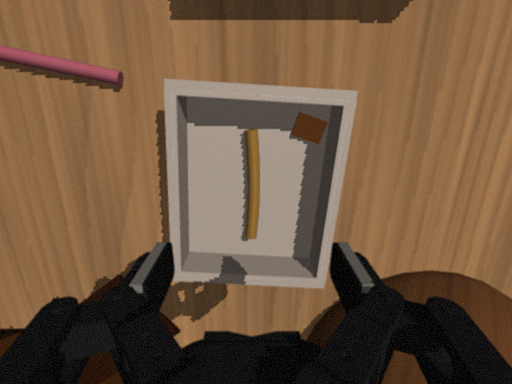

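View pics/s16.png

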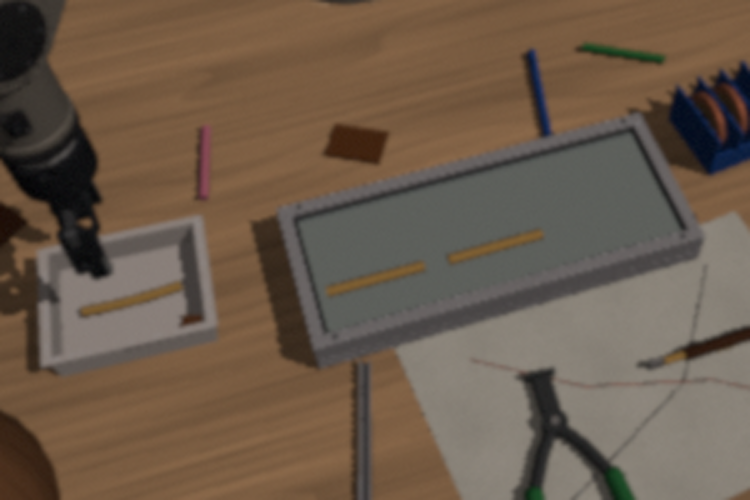

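The bowed rod lies on the tub floor (wrist view, 253,185). The two straight ones rest on the far half of the glass (scene crop 375,278 and 495,246). The gripper is clear, so I'll hand the job in.

```bash
python3 - <<'E'
from h import *
im=env.camera("top").copy();cv2.imwrite("pics/t17.png",im[:,:,::-1])
hsv=cv2.cvtColor(im,cv2.COLOR_RGB2HSV)
m=((hsv[...,0]>10)&(hsv[...,0]<32)&(hsv[...,1]>110)&(hsv[...,2]>90)).astype(np.uint8); k=np.zeros_like(m);k[170:233,182:343]=1;m*=k
n,l,s,c=cv2.connectedComponentsWithStats(m)
for i in range(1,n):
    if s[i,4]>60: print(c[i],onz("top",c[i],.051))
env.job_done()
E
```

```text
[261.6229 185.5086] [[0.5851 0.0245 0.051 ]]
[316.3729 185.4915] [[ 0.5837 -0.1137  0.051 ]]
the job is handed in; nothing more can be done
```

I felt all three rods. The left one (rod 1, rack side) is the bent one, and it is now in the white tub. The two straight rods are on the far half of the glass. I handed the job in at about 56.5 s of the 72 s allowed.

- **Feel:** rod 1 lifted the fingers about 2.4 mm and then let them down. Rods 2 and 3 stayed within about 0.2 mm of constant height.
- **Force:** I pressed with about 2–3 N in most strokes. The peak was about 6 N, on rod 1, or about 7 N on the glass with the rod's own weight, against the 10 N limit.
- **Straight rods:** light strokes on top rolled them away, never lifted. The last top view puts their axes at x ≈ 0.585 and 0.584, against a glass centre of about 0.552.
- **Bent rod:** after it rocked, I pushed it from behind about 36 mm across the glass to clear the rim for the fingers. I then gripped it, carried it over and let it go about 20 mm above the tub floor, where it now lies flat.

**What disagreed:**
- **Fingertip position:** the shut fingertips made contact about 35 mm behind the reported TCP. My first guarded descents therefore touched nothing, and I worked with that measured offset from then on.
- **Grip gap:** it read about 10 mm on a 12 mm rod, but the hold was firm.
- **Tub size:** it measured about 8 mm longer in x and 13 mm longer in y than stated. I centred the release on my own measurements.
- **Rod positions:** the wrist camera read them about 1.5–3 mm farther out than the top camera.

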